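# Re-lock the specimen clamp on a vial

### The job

The specimen clamp is locked shut on nothing: press the sprung ring of its right handle down and hold it down while you draw it outward until the jaws are fully open. Stand the sample vial upright on the round seat between the jaws and let go of it, then squeeze the two shanks gently together until the ratchet keeps the vial firmly gripped by itself, without crushing the vial or straining the handles.

Things in the scene. Friction and masses are not known exactly. Their poses are not given: they have to be found in the camera images.
- clamp: Specimen clamp fixed to the bench: grey base 125 x 74 x 8 mm and a pivot post with two crossing steel halves (8 mm bar) swinging level, 62 mm up, coupled to swing by equal angles. Origin: on the bench under the pivot; x points to the jaws, y to the clamp's left, z up; handles point to -x. A spring (about 2 N at each shank) opens the halves, by up to 0.30 rad each.
- seat (a point): Centre of the top of the round aluminium seat (28 mm across, 48 mm above the bench) between the jaws, 42 mm from the pivot. The rubber jaw pads (24 mm long) close along the clamp's y, 8 to 20 mm above the seat; nothing within 60 mm of it stands higher than 21 mm above the seat. Fully open, the pads are 31 to 40 mm apart.
- press_ring (a point): Centre of the right (-y) handle's finger ring, level with its top (65.5 mm up). Ring 32 mm across, 7 mm thick, on a leaf spring with the lower ratchet bar. Down 5 mm (about 2 N) the teeth part; hard stop at 8 mm (about 3 N). Finger friction holds it, so keep it down and draw it 20 mm or more to the clamp's -y, past all 8 teeth (raised sooner, it catches again); then the halves spring open.
- shank_l (a point): Middle of the left handle's shank (8 mm round bar), 57 mm behind the pivot, 62 mm above the bench: the place to squeeze. The shank is free from 47 to 70 mm behind the pivot, with 50 mm of air under it.
- shank_r (a point): The same point on the right handle's shank. The two are 22 mm apart (centre to centre) when locked as found, 55 mm when fully open.
- half_l: Left handle (ring 7 mm higher than the right one), its jaw on the clamp's -y side (V-shaped pad). Origin: at the pivot, 62 mm above the bench. The ratchet holds on any of 9 teeth (found on the last but one); each closes the jaws by 1.7 mm and costs some 5 to 7 N at the shanks to ride over; it drops back onto the last tooth passed when the squeeze is eased. A handle bears up to 35 N.
- half_r: Right handle with the sprung ring; its jaw is on the clamp's +y side. The pad there sits on a spring (3.5 N per mm) whose screw is set anywhere over 8 mm, unreported: the tooth that holds the vial well must be felt. 6 to 15 N between the jaws is a good hold; a squeeze that stalls at 16 to 18 N a shank gives it; over 20 N crushes the vial. Origin: at the pivot, 62 mm above the bench.
- vial: Sample vial: clear, round, 20 mm across, 48 mm tall with a screw cap (top 12 mm), standing on the bench to the left or the right (a bigger brown bottle stands on the other side). Origin: centre of its underside; z up.
There are look-alikes about, which are no part of the job. What is shaped like the vial but orange or pink is not meant.

How it is judged:
By the outcome, as a careful person would: the job done as asked, in the order asked, and still so for the second after the job is handed in, with the robot touching nothing.
It also fails if it takes over 72 s, if anything falls off the work surface, if the arm or the gripper's body presses on something with over 40 N, if the wrist force passes 120 N, or if a joint passes its speed limit or range.

### The arm

A 6-joint arm with a two-finger parallel gripper is mounted at the origin on the work surface; the furniture and walls round the work are solid. World frame = base frame: x ahead of the robot, y to its left, z up, the work surface at z = 0. Lengths are in mm, angles in rad, forces in N, time in s.
With the tool pointing down it reaches from about 350 to 975 mm from the base axis. Payload 7.1 kg.
Tool frame: the origin (TCP) lies at the centre of the arm's flange, where the gripper is bolted on; the fingertips stand 182 mm ahead of it and the grasp point (between the pads) lies 163 mm ahead of it; z points along the fingers, y is the line along which they close (so a half turn about z gives the same grasp; the last joint's range is limited). The gripper opens to 88 mm and grips with 3 to 60 N. Pads are 20 mm wide; open, the fingers measure 115 mm over their backs; the gripper's body (75 mm by 178 mm) begins 61 mm behind the grasp point.
Start: joints at [1.265, 0.423, 1.63, -0, 1.089, -0.019], TCP at [176.771, 599.465, 404.675] pointing down, gripper open.
Joint ranges: [-3, 3], [-0.9, 2.11], [0.09, 2.58], [-1.31, 4.45], [0.11, 2.69], [-2.54, 2.54]. Speed limits (rad/s): [2.39, 2.39, 3.01, 3.14, 3.14, 3.14].

### API

Orientations are given as a rotation vector (axis times angle).
In Python, from workcell import readout, get_image, ctrl gives the robot as it stands.
- The arm moves only by the tool step_arm, never from a script. Its argument "targets" is a list that holds one entry, the list of rows, each a list of 7 numbers: the shift along the world's x, y, z as a fraction of full scale, then the turn, a rotation vector about the world's x, y, z as a fraction of full scale, then the opening, from 0 (shut) to 1 (fully open). In form: [[[dx, dy, dz, wx, wy, wz, claw], ...]]. A call has exactly 5 rows; each row shifts and turns the commanded pose from where the row before left it; what a row does not reach is not made up. Full scale, the value 1, is 0.05 m for a shift and 4 degrees for a turn. A row lasts 1/8 s, in which the tool goes at most 62.5 mm and 10.7 degrees, less where a joint would pass 70% of its speed; a pose out of reach is approached as far as the arm can. A call with a number of a shift or a turn outside -1 to 1 is refused whole. A call with a gripper value outside its range is refused whole. The fingers move at their own pace and stop on an object; the grip force is fixed at half the most. Time passes only in rows, so rows that do not move let the fingers close, or fill a call up. It gives the time, the measured TCP pose, the force, the opening and the grip force at its end, in the units of the state.
- readout.get_obs(): the state, without advancing time (a new reading comes with each control period).
- get_image(name): name is "scene" or "top" or "wrist"; returns a dict with "pixels" (384x512x3 uint8, red, green, blue), "intrinsics" (3x3 intrinsics, pixels), "extrinsics" (4x4, takes a point from world to camera coordinates). Camera axes: x right, y down, z forward; pixel columns grow to the right and rows downward; lengths in mm; the calibration is good to about 2 mm. A picture is of the moment at which its call begins. There is no depth.
- ctrl.close_job(): hands the job in; it is judged then, once.
The state is a dict: "t": time; "qpos": joint angles; "qvel": joint speeds; "joint_torque": joint torques, N m; "ee_pos": TCP position; "orientation": TCP orientation; "ft_force": force on the tool from outside, world axes, zero at the start; "moment": the same for the moment, N m; "width": finger opening in mm; "grasp_force": force on a finger pad.
Only numpy, scipy, OpenCV 4.12 (cv2) and the standard library are available. Lean on these libraries where they do the work, as an engineer would, in place of code of your own. Each camera call takes 0.05 s, during which the arm holds its last target. There are 200 camera calls.

## Working session

There is one attempt and no reset: what is moved stays moved. The work goes in short steps, Python scripts to look and compute and a tool call to move; the robot and the scene stay as the last step left them, time stands still between calls to the robot, and variables do not carry over. Pictures are saved under pics/ and viewed, at most 10 in all, crops included, and the job is handed in when it is done.

Besides the shell and the picture viewer there is one more tool, called after "Call:" by a JSON object that holds its "fn" and its "kwargs". step_arm: Moves the arm, as the interface text tells. Shift numbers are shares of 0.05 m and turn numbers shares of 4 degrees, none past 1 either way. Its arguments: {"type":"object","properties":{"targets":{"type":"array"}},"required":["targets"]}

```bash
ls; mkdir -p pics; cat > h.py <<'E'
import numpy as np, cv2
from workcell import readout, get_image, ctrl
def snap(name, fn=None, crop=None, s=1):
    im=get_image(name); p=im["pixels"][:,:,::-1]
    np.savez(f"cal_{name}.npz",K=im["intrinsics"],E=im["extrinsics"])
    if crop: x0,y0,x1,y1=crop; p=p[y0:y1,x0:x1]
    if s!=1: p=cv2.resize(p,None,fx=s,fy=s,interpolation=cv2.INTER_CUBIC)
    if fn: cv2.imwrite("pics/"+fn,p)
    return im
def ray(name,u,v):
    c=np.load(f"cal_{name}.npz");K,E=np.array(c["K"]),np.array(c["E"])
    R,t=E[:3,:3],E[:3,3]
    return -R.T@t, R.T@np.linalg.inv(K)@np.array([u,v,1.])
def at_z(name,u,v,z):
    o,d=ray(name,u,v); return o+d*(z-o[2])/d[2]
def proj(name,P):
    c=np.load(f"cal_{name}.npz");K,E=c["K"],c["E"]
    q=K@(E[:3,:3]@np.array(P,float)+E[:3,3]); return q[:2]/q[2]
def tri(obs):
    A=np.zeros((3,3));b=np.zeros(3)
    for n,u,v in obs:
        o,d=ray(n,u,v);d=d/np.linalg.norm(d);M=np.eye(3)-np.outer(d,d);A+=M;b+=M@o
    return np.linalg.solve(A,b)
def st():
    o=readout.get_obs()
    for k in("t","ee_pos","orientation","ft_force","width","grasp_force"): print(k,np.round(o[k],3))
E
python3 - <<'E'
from h import *
a=snap("top");b=snap("scene")
cv2.imwrite("pics/a.png",cv2.resize(a["pixels"][:,:,::-1],(800,600)))
cv2.imwrite("pics/b.png",cv2.resize(b["pixels"][:,:,::-1],(800,600)))
for n in("top","scene"):
    o,d=ray(n,256,192);print(n,o.round(),(d/np.linalg.norm(d)).round(2))
st()
E
```

```text
pics
top [ 419.   41. 1153.] [ 0.11  0.01 -0.99]
scene [ 26. 377. 645.] [ 0.62 -0.41 -0.67]
t 0.1
ee_pos [176.682 599.254 403.981]
orientation [-4.490e-01 -3.109e+00  2.000e-03]
ft_force [0.182 0.185 0.344]
width 87.91
grasp_force 0.0
```

View pics/a.png

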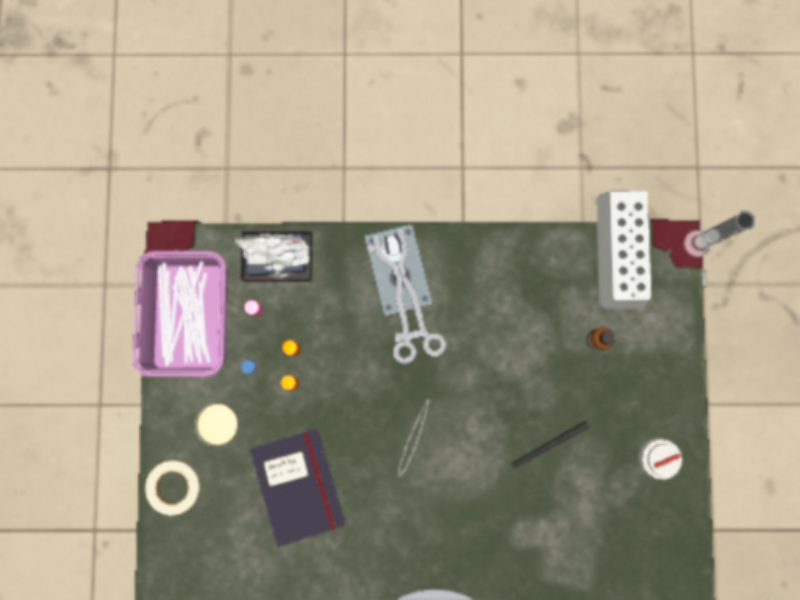

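View pics/b.png

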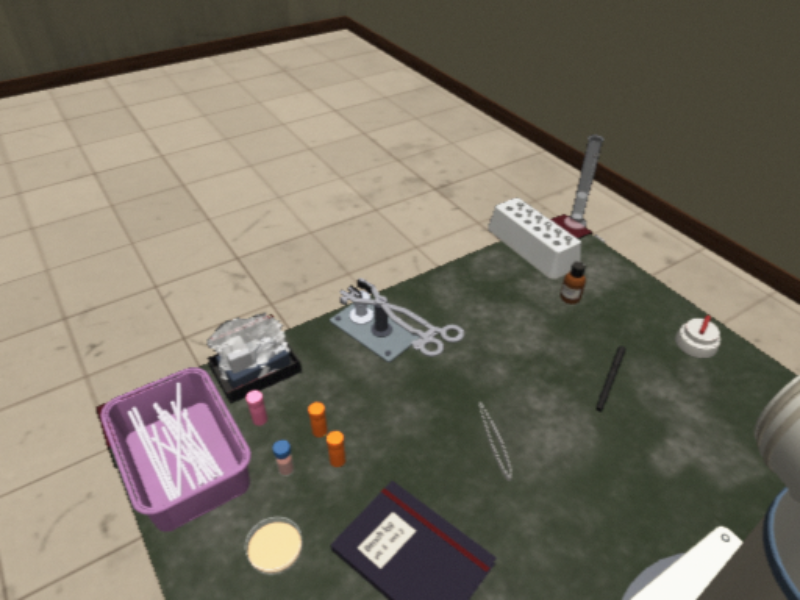

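The top view shows the clamp at (400,285), jaws toward +x. Vial-shaped things: pink (252,307), orange (290,347) and (288,382), blue cap with a clear body (247,367). The blue-capped one (scene 283,455) is the only clear one, so it fits. I'll confirm it in enlarged crops.

```bash
python3 - <<'E'
from h import *
a=snap("top")["pixels"][:,:,::-1];b=snap("scene")["pixels"][:,:,::-1]
r=lambda p,c,s:cv2.resize(p[c[1]:c[3],c[0]:c[2]],None,fx=s,fy=s,interpolation=cv2.INTER_CUBIC)
A=r(a,(225,138,295,238),6)   # 420x600
B=r(b,(205,170,305,235),3.8) # 380x247
C=r(b,(150,240,240,310),3.8)  # 342x266
D=np.zeros((600,800,3),np.uint8);D[:600,:420]=A;D[:247,420:800]=B;D[300:300+C.shape[0],420:420+C.shape[1]]=C
cv2.imwrite("pics/c.png",D)
E
```

```text
(no output)
```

View pics/c.png

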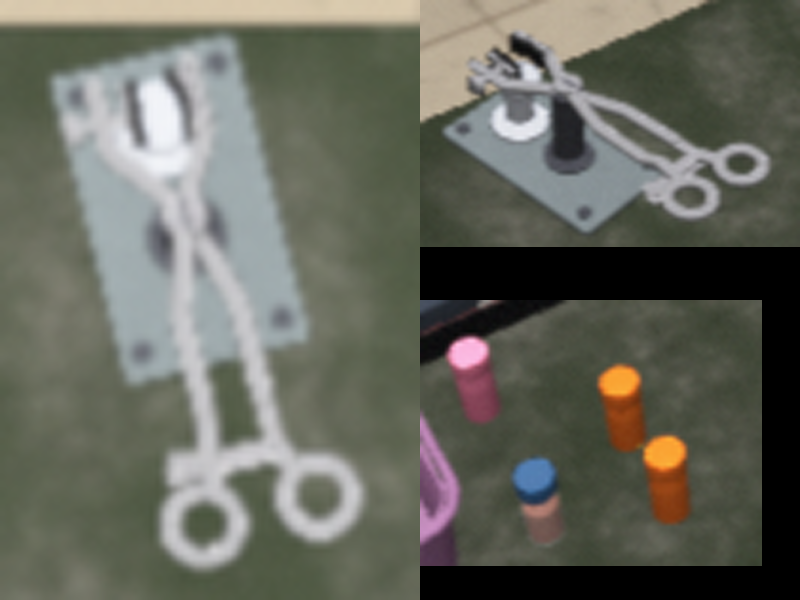

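The crops confirm the blue-capped clear vial at crop (537,500). In the top crop: rings at (205,525) left and (319,496) right, pivot near (187,235), base corners (52,78), (235,35), (310,340), (127,383).

```bash
python3 - <<'E'
from h import *
T=lambda X,Y:("top",225+(X+.5)/6-.5,138+(Y+.5)/6-.5)
S=lambda X,Y:("scene",205+(X-419.5)/3.8-.5,170+(Y+.5)/3.8-.5)
V=lambda X,Y:("scene",150+(X-419.5)/3.8-.5,240+(Y-299.5)/3.8-.5)
c=[at_z(*T(*p),8) for p in((52,78),(235,35),(310,340),(127,383))]
print("corners",np.round(c,1)[:,:2].tolist(),[round(np.linalg.norm(c[i]-c[(i+1)%4]),1) for i in range(4)])
f=(c[0]+c[1]-c[2]-c[3]);yaw=np.arctan2(f[1],f[0]);print("yaw base",yaw, "centre",np.mean(c,0))
rr=tri([T(319,496),S(740,163)]);rl=tri([T(205,525),S(689,196)])
print("ringR tri",rr,at_z(*T(319,496),65.5),at_z(*S(740,163),65.5));print("ringL",rl,at_z(*T(205,525),72.5),at_z(*S(689,196),72.5))
print("pivot",at_z(*T(187,232),66))
print("seat top",at_z(*T(160,135),48))
t=("top",247/1.5625-.2,367/1.5625-.2)
s=V(536,470)
print("vial",tri([t,s]),at_z(*t,48),at_z(*s,48))
for n,P in (("orange",(290,347)),("orange2",(288,382)),("pink",(252,307))): print(n,at_z("top",P[0]/1.5625,P[1]/1.5625,48))
# HSV centroid of blue cap
for n in("top","scene"):
    p=get_image(n)["pixels"];h=cv2.cvtColor(p,cv2.COLOR_RGB2HSV);m=((h[...,0]>98)&(h[...,0]<118)&(h[...,1]>120)).astype(np.uint8)
    k,l,s_,ce=cv2.connectedComponentsWithStats(m);i=[j for j in range(1,k) if s_[j,4]>15]
    print(n,s_[i].tolist(),ce[i].round(1).tolist())
E
```

```text
corners [[640.8, 104.8], [657.8, 32.8], [537.1, 3.9], [520.4, 75.1]] [np.float64(74.0), np.float64(124.2), np.float64(73.2), np.float64(124.0)]
yaw base 0.2384130094869809 centre [589.03649033  54.17089852   8.        ]
ringR tri [473.40893183   2.41676595  63.09136595] [473.49646918   2.74719816  65.5       ] [471.34629072   3.72580068  65.5       ]
ringL [462.62239456  44.55001588  70.07392475] [462.61818779  44.65760456  72.5       ] [460.68151896  45.84205469  72.5       ]
pivot [571.47819269  51.23033806  66.        ]
seat top [611.07702629  61.59926638  48.        ]
vial [441.71707267 268.42615498  51.77209263] [442.46252589 270.4018843   48.        ] [443.52247348 266.63296523  48.        ]
orange [470.54801956 208.76693186  48.        ]
orange2 [420.58838492 210.90792306  48.        ]
pink [528.31641903 264.46762534  48.        ]
top [[156, 231, 7, 7, 41]] [[159.0, 234.2]]
scene [[175, 282, 11, 11, 98]] [[179.8, 286.9]]
```

Both views agree: vial at (442,268.5), ring at (473,2.5), clamp yaw 0.238. I'll go above the ring with the fingers closing and turned to close along the clamp's x.

Call:
{"fn": "step_arm", "kwargs": {"targets": [[[0.4, -0.8, 0, 0, 0, -1, 0], [0.4, -0.8, 0, 0, 0, -1, 0], [0.4, -0.8, 0, 0, 0, -1, 0], [0.4, -0.8, 0, 0, 0, -1, 0], [0.4, -0.8, 0, 0, 0, -1, 0]]]}}

```text
t: 0.92
ee_pos: [277.2, 398.2, 404.8]
orientation: [0.985, 2.983, 0.0]
ft_force: [-0.4, -0.5, 0.1]
width: 41.6
grasp_force: 0.0
```

Call:
{"fn": "step_arm", "kwargs": {"targets": [[[0.4, -0.8, -0.2, 0, 0, -1, 0], [0.4, -0.8, -0.2, 0, 0, -1, 0], [0.4, -0.8, -0.2, 0, 0, -1, 0], [0.4, -0.8, -0.2, 0, 0, -1, 0], [0.4, -0.8, -0.2, 0, 0, -1, 0]]]}}

```text
t: 1.55
ee_pos: [377.3, 198.2, 354.6]
orientation: [1.488, 2.766, 0.001]
ft_force: [-0.7, 1.1, 0.6]
width: 0.6
grasp_force: 0.0
```

Call:
{"fn": "step_arm", "kwargs": {"targets": [[[0.4, -0.8, -0.3, 0, 0, -1, 0], [0.4, -0.8, -0.3, 0, 0, -1, 0], [0.4, -0.8, -0.3, 0, 0, -1, 0], [0.3, -0.8, -0.2, 0, 0, -1, 0], [0.3, -0.7, -0.2, 0, 0, -1, 0]]]}}

```text
t: 2.17
ee_pos: [467.3, 2.9, 289.3]
orientation: [1.947, 2.465, 0.0]
ft_force: [-0.7, 0.4, -0.6]
width: 0.4
grasp_force: 0.0
```

Call:
{"fn": "step_arm", "kwargs": {"targets": [[[0.12, 0, -0.3, 0, 0, 0, 0], [0, 0, -0.3, 0, 0, 0, 0], [0, 0, -0.2, 0, 0, 0, 0], [0, 0, 0, 0, 0, 0, 0], [0, 0, 0, 0, 0, 0, 0]]]}}

```text
t: 2.8
ee_pos: [472.7, 5.0, 249.9]
orientation: [1.942, 2.469, 0.0]
ft_force: [-0.2, 0.1, 0.0]
width: 0.8
grasp_force: 0.0
```

Call:
{"fn": "step_arm", "kwargs": {"targets": [[[0, 0, -0.04, 0, 0, 0, 0], [0, 0, -0.04, 0, 0, 0, 0], [0, 0, -0.03, 0, 0, 0, 0], [0, 0, 0, 0, 0, 0, 0], [0, 0, 0, 0, 0, 0, 0]]]}}

```text
t: 3.42
ee_pos: [472.9, 4.4, 244.3]
orientation: [1.943, 2.468, 0.0]
ft_force: [0.5, 0.2, 0.4]
width: 0.2
grasp_force: 0.8
```

```bash
python3 - <<'E'
from h import *
st()
b=snap("scene","d.png",(190,160,330,250),5)
E
```

```text
t 3.425
ee_pos [472.893   4.433 244.251]
orientation [1.943 2.468 0.   ]
ft_force [0.463 0.178 0.445]
width 0.236
grasp_force 0.761
```

View pics/d.png

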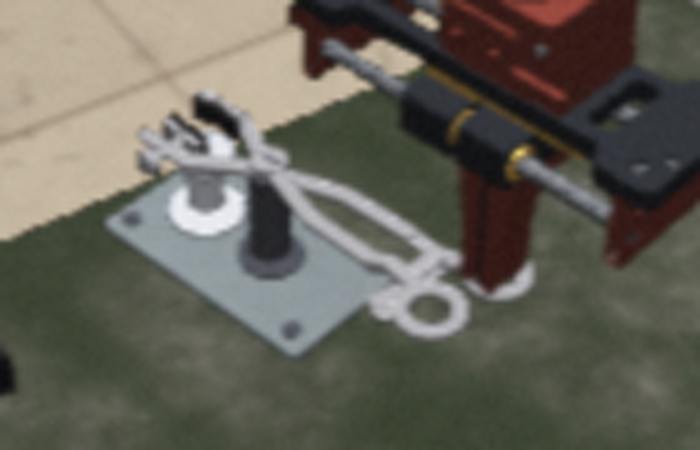

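The closed fingers stand on the right ring (490,270), just touching it. I'll press on in small steps.

Call:
{"fn": "step_arm", "kwargs": {"targets": [[[0, 0, -0.04, 0, 0, 0, 0], [0, 0, 0, 0, 0, 0, 0], [0, 0, 0, 0, 0, 0, 0], [0, 0, 0, 0, 0, 0, 0], [0, 0, 0, 0, 0, 0, 0]]]}}

```text
t: 4.1
ee_pos: [472.8, 4.5, 242.2]
orientation: [1.944, 2.468, 0.0]
ft_force: [0.7, -0.6, 1.8]
width: 0.6
grasp_force: 0.9
```

Call:
{"fn": "step_arm", "kwargs": {"targets": [[[0, 0, -0.04, 0, 0, 0, 0], [0, 0, 0, 0, 0, 0, 0], [0, 0, 0, 0, 0, 0, 0], [0, 0, 0, 0, 0, 0, 0], [0, 0, 0, 0, 0, 0, 0]]]}}

```text
t: 4.72
ee_pos: [472.7, 4.5, 240.2]
orientation: [-1.943, -2.468, 0.0]
ft_force: [0.2, -1.1, 2.2]
width: 0.2
grasp_force: 1.0
```

Call:
{"fn": "step_arm", "kwargs": {"targets": [[[0, 0, -0.03, 0, 0, 0, 0], [0.026, -0.054, 0, 0, 0, 0, 0], [0.026, -0.054, 0, 0, 0, 0, 0], [0.026, -0.054, 0, 0, 0, 0, 0], [0.026, -0.054, 0, 0, 0, 0, 0]]]}}

```text
t: 5.35
ee_pos: [478.5, -6.3, 239.0]
orientation: [1.943, 2.467, 0.002]
ft_force: [1.2, -0.0, 4.5]
width: 0.6
grasp_force: 2.3
```

Call:
{"fn": "step_arm", "kwargs": {"targets": [[[0.03, -0.05, 0, 0, 0, 0, 0], [0.03, -0.05, 0, 0, 0, 0, 0], [0.034, -0.05, 0, 0, 0, 0, 0], [0.036, -0.048, 0, 0, 0, 0, 0], [0.038, -0.046, 0, 0, 0, 0, 0]]]}}

```text
t: 5.98
ee_pos: [484.7, -18.0, 238.2]
orientation: [-1.941, -2.464, 0.004]
ft_force: [-6.0, 6.0, 8.4]
width: 0.1
grasp_force: 4.9
```

```bash
python3 - <<'E'
from h import *
st()
a=snap("scene")["pixels"][:,:,::-1];b=snap("top")["pixels"][:,:,::-1]
r=lambda p,c,s:cv2.resize(p[c[1]:c[3],c[0]:c[2]],None,fx=s,fy=s,interpolation=cv2.INTER_CUBIC)
cv2.imwrite("pics/e.png",np.hstack([r(a,(200,160,300,250),4),r(b,(215,130,315,220),4)]))
E
```

```text
t 5.975
ee_pos [484.715 -18.002 238.18 ]
orientation [-1.941 -2.464  0.004]
ft_force [-5.97   6.002  8.413]
width 0.091
grasp_force 4.889
```

View pics/e.png

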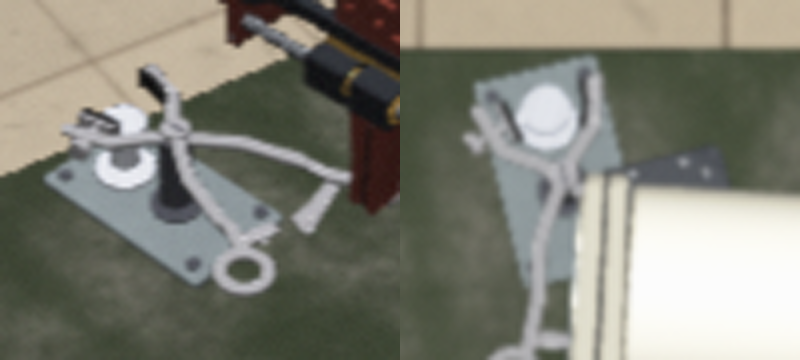

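The ring is at its outer stop: the handles are spread, the ratchet bar is clear of its mate and the jaws stand apart. I'll lift and go above the vial.

Call:
{"fn": "step_arm", "kwargs": {"targets": [[[0, 0, 0.6, 0, 0, 0, 0], [0, 0, 0.6, 0, 0, 0, 0], [-0.1, 0.7, 0, 0, 0, 0, 0.5], [-0.1, 0.7, 0, 0, 0, 0, 0.5], [-0.1, 0.7, 0, 0, 0, 0, 0.5]]]}}

```text
t: 6.7
ee_pos: [470.6, 87.3, 298.3]
orientation: [-1.943, -2.467, 0.002]
ft_force: [0.7, -0.2, -0.0]
width: 27.2
grasp_force: 0.0
```

Call:
{"fn": "step_arm", "kwargs": {"targets": [[[-0.1, 0.7, 0, 0, 0, 0, 0.5], [-0.1, 0.7, 0, 0, 0, 0, 0.5], [-0.1, 0.7, 0, 0, 0, 0, 0.5], [-0.1, 0.7, -0.2, 0, 0, 0, 0.5], [-0.1, 0.7, -0.2, 0, 0, 0, 0.5]]]}}

```text
t: 7.32
ee_pos: [445.6, 262.4, 277.9]
orientation: [-1.943, -2.468, 0.002]
ft_force: [0.0, 0.0, 1.0]
width: 43.7
grasp_force: 0.0
```

```bash
python3 - <<'E'
from h import *
st()
w=snap("wrist")["pixels"][:,:,::-1];b=snap("top")["pixels"][:,:,::-1]
r=lambda p,c,s:cv2.resize(p[c[1]:c[3],c[0]:c[2]],None,fx=s,fy=s,interpolation=cv2.INTER_CUBIC)
A=r(b,(225,135,300,235),6) #450x600
D=np.zeros((600,800,3),np.uint8);D[:,:450]=A;W=cv2.resize(w,(350,262));D[:262,450:]=W
cv2.imwrite("pics/f.png",D);print(ray("wrist",256,192),proj("wrist",(442,268.5,48)))
E
```

```text
t 7.325
ee_pos [445.619 262.383 277.94 ]
orientation [-1.943e+00 -2.468e+00  2.000e-03]
ft_force [0.049 0.002 1.017]
width 43.719
grasp_force 0.0
(array([430.7049344 , 326.38710398, 256.77520905]), array([ 0.06106525, -0.23225784, -0.97075794])) [250.44412205 202.77280402]
```

View pics/f.png

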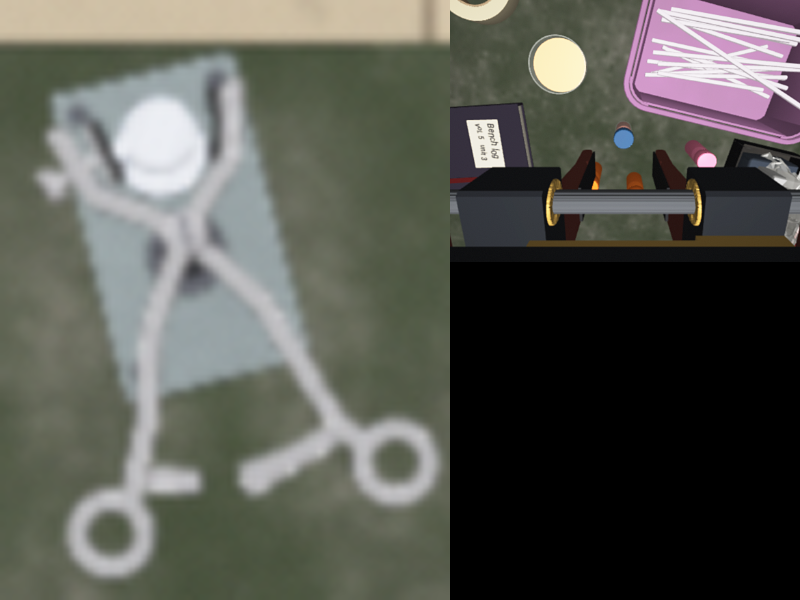

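The clamp is fully open (rings at (110,530), (396,462); seat top circle about (162,137)). The wrist inset shows the blue cap at (624,137), ready to be grasped.

```bash
python3 - <<'E'
from h import *
T=lambda X,Y:("top",225+(X+.5)/6-.5,135+(Y+.5)/6-.5)
p=get_image("wrist")["pixels"];h=cv2.cvtColor(p,cv2.COLOR_RGB2HSV);m=((h[...,0]>98)&(h[...,0]<118)&(h[...,1]>120)).astype(np.uint8);m[300:]=0
k,l,s,c=cv2.connectedComponentsWithStats(m);i=1+np.argmax(s[1:,4]);print(s[i],c[i])
print("vial wrist z48",at_z("wrist",*c[i],46), "all", tri([("wrist",*c[i]),("top",159.,234.2),("scene",179.8,286.9)]))
print("seat",at_z(*T(162,137),48))
rl=at_z(*T(110,530),72.5);rr=at_z(*T(396,462),65.5);print("rings",rl,rr,(rl+rr)/2)
yaw=.2384;X=np.array([np.cos(yaw),np.sin(yaw)]);Y=np.array([-X[1],X[0]])
d=(rl-rr)[:2];print("ring line yaw",np.arctan2(-d[0],d[1]))
m=(rl+rr)[:2]/2
se=at_z(*T(162,137),48)[:2]
print("axis yaw seat-ringmid",np.arctan2(*(se-m)[::-1]))
pads=[at_z(*T(*q),62)[:2] for q in((96,145),(216,97))];print("pads",pads)
bc=np.array([589.04,54.17])
for P in (m,se,np.array([571.5,51.2]),*pads): print("rel basecentre",(P-bc)@X,(P-bc)@Y)
E
```

```text
[240 189  29  31 700] [253.96571429 204.22142857]
vial wrist z48 [444.6116262  267.51944094  46.        ] all [443.82361009 268.02685462  42.70363222]
seat [617.21287058  60.8442185   48.        ]
rings [467.40572408  79.35009081  72.5       ] [492.60898293 -25.71349033  65.5       ] [480.00735351  26.81830024  69.        ]
ring line yaw 0.23543697633574798
axis yaw seat-ringmid 0.243088216973432
pads [array([611.71450853,  85.27073615]), array([629.84292222,  40.37608696])]
rel basecentre -112.40793638718864 -0.8302518964949676
rel basecentre 28.952163416560413 -0.16752022174512107
rel basecentre -17.745277255619268 1.2560394584566856
rel basecentre 29.37758897224826 24.866571784912296
rel basecentre 36.39148795033804 -23.039316467048693
```

Call:
{"fn": "step_arm", "kwargs": {"targets": [[[-0.03, 0.11, -0.2, 0, 0, 0, 0.5], [0, 0, -0.4, 0, 0, 0, 0.5], [0, 0, -0.4, 0, 0, 0, 0.5], [0, 0, -0.4, 0, 0, 0, 0.4], [0, 0, 0, 0, 0, 0, 0.3]]]}}

```text
t: 8.1
ee_pos: [444.4, 265.8, 207.3]
orientation: [-1.944, -2.466, 0.005]
ft_force: [0.5, 0.1, -0.6]
width: 28.7
grasp_force: 0.0
```

Call:
{"fn": "step_arm", "kwargs": {"targets": [[[0, 0, 0, 0, 0, 0, 0.26], [0, 0, 0, 0, 0, 0, 0.24], [0, 0, 0, 0, 0, 0, 0.23], [0, 0, 0, 0, 0, 0, 0.22], [0, 0, 0, 0, 0, 0, 0.22]]]}}

```text
t: 8.72
ee_pos: [444.8, 267.0, 208.9]
orientation: [-1.943, -2.468, 0.0]
ft_force: [-1.7, -0.7, 3.1]
width: 19.6
grasp_force: 1.6
```

Call:
{"fn": "step_arm", "kwargs": {"targets": [[[0, 0, 0, 0, 0, 0, 0.2], [0, 0, 0, 0, 0, 0, 0.2], [0, 0, 0, 0, 0, 0, 0.2], [0, 0, 0, 0, 0, 0, 0.2], [0, 0, 0, 0, 0, 0, 0.2]]]}}

```text
t: 9.35
ee_pos: [444.6, 266.9, 208.9]
orientation: [-1.943, -2.468, 0.001]
ft_force: [-2.9, -0.4, 6.2]
width: 18.5
grasp_force: 30.0
```

Call:
{"fn": "step_arm", "kwargs": {"targets": [[[0, 0, 0, 0, 0, 0, 0.215], [0, 0, 0, 0, 0, 0, 0.215], [0, 0, 0, 0, 0, 0, 0.215], [0, 0, 0, 0, 0, 0, 0.215], [0, 0, 0.02, 0, 0, 0, 0.215]]]}}

```text
t: 9.98
ee_pos: [444.9, 267.0, 209.7]
orientation: [1.943, 2.468, 0.0]
ft_force: [0.6, 0.1, -0.0]
width: 19.1
grasp_force: 6.7
```

Call:
{"fn": "step_arm", "kwargs": {"targets": [[[0, 0, 0.6, 0, 0, 0, 0.215], [0, 0, 0.8, 0, 0, 0, 0.215], [0.3, -0.3, 0.8, 0, 0, 0, 0.215], [0.5, -0.7, 0.2, 0, 0, 0, 0.215], [0.5, -0.7, 0, 0, 0, 0, 0.215]]]}}

```text
t: 10.6
ee_pos: [510.9, 181.4, 331.1]
orientation: [1.941, 2.468, 0.004]
ft_force: [0.3, 0.3, 0.0]
width: 19.1
grasp_force: 6.7
```

Call:
{"fn": "step_arm", "kwargs": {"targets": [[[0.5, -0.8, 0, 0, 0, 0, 0.215], [0.5, -0.8, 0, 0, 0, 0, 0.215], [0.5, -0.8, 0, 0, 0, 0, 0.215], [0.5, -0.7, 0, 0, 0, 0, 0.215], [0.4, -0.5, 0, 0, 0, 0, 0.215]]]}}

```text
t: 11.22
ee_pos: [630.8, 0.2, 329.5]
orientation: [1.945, 2.467, 0.0]
ft_force: [-0.5, -0.6, 0.0]
width: 19.2
grasp_force: 6.7
```

```bash
python3 - <<'E'
from h import *
st()
w=snap("wrist","g.png",None,1.5)
for q in((617,60.8,48),(613,60,48),(571.5,50,66)): print(proj("wrist",q)*1.5)
E
```

```text
t 11.225
ee_pos [6.30754e+02 2.17000e-01 3.29462e+02]
orientation [1.945 2.467 0.   ]
ft_force [-0.497 -0.624  0.015]
width 19.22
grasp_force 6.718
[380.94440656 172.68134283]
[372.97667279 172.37965219]
[282.80126609 173.09361838]
```

View pics/g.png

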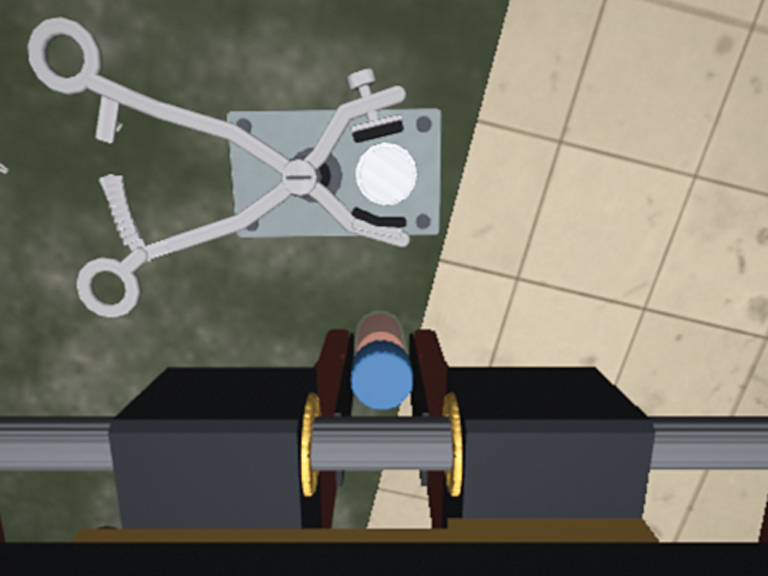

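The wrist view shows the seat at (386.5,174), the pivot screw at (299.5,177), the jaws open to either side and the vial upright in the fingers at (381,380).

```bash
python3 - <<'E'
from h import *
W=lambda X,Y:("wrist",(X+.5)/1.5-.5,(Y+.5)/1.5-.5)
s=at_z(*W(386.5,174),48);p=at_z(*W(299.5,177),68);p2=at_z(*W(299.5,177),64)
print(s,p,p2,np.linalg.norm((s-p)[:2]),np.arctan2(*(s-p2)[:2][::-1]))
print("ringR",at_z(*W(108,287),65.5),"ringL",at_z(*W(64,55),72.5))
d=at_z(*W(386.5,174-30),48)-at_z(*W(386.5,174+30),48);print("60px at seat mm",np.linalg.norm(d))
# vial cap centre in tool: cap top z
tz=readout.get_obs()["ee_pos"];print(at_z(*W(382,380),tz[2]-209+48))
E
```

```text
[619.76572896  60.91239313  48.        ] [579.74905605  50.26613613  68.        ] [579.14669511  50.03394795  64.        ] 41.40865728804418 0.26167552735878286
ringR [495.87874748 -25.44472492  65.5       ] ringL [469.88644608  77.80956414  72.5       ]
60px at seat mm 29.924940969339417
[630.98305748   2.77380117 168.78032214]
```

Call:
{"fn": "step_arm", "kwargs": {"targets": [[[-0.08, 0.4, 0, 0, 0, 0, 0.215], [-0.08, 0.4, 0, 0, 0, 0, 0.215], [-0.07, 0.38, 0, 0, 0, 0, 0.215], [0, 0, -0.4, 0, 0, 0, 0.215], [0, 0, -0.3, 0, 0, 0, 0.215]]]}}

```text
t: 11.9
ee_pos: [617.8, 61.5, 293.0]
orientation: [-1.941, -2.469, 0.002]
ft_force: [0.8, -0.3, -0.1]
width: 19.5
grasp_force: 6.7
```

Call:
{"fn": "step_arm", "kwargs": {"targets": [[[0, 0, -0.3, 0, 0, 0, 0.215], [0, 0, -0.2, 0, 0, 0, 0.215], [0, 0, -0.14, 0, 0, 0, 0.215], [0, 0, 0, 0, 0, 0, 0.215], [0, 0, 0, 0, 0, 0, 0.215]]]}}

```text
t: 12.52
ee_pos: [618.6, 60.9, 263.1]
orientation: [1.943, 2.468, 0.001]
ft_force: [-0.2, 0.2, 0.3]
width: 19.2
grasp_force: 6.7
```

```bash
python3 - <<'E'
from h import *
st()
a=snap("scene","i.png",(200,140,300,215),7)
E
```

```text
t 12.525
ee_pos [618.636  60.858 263.103]
orientation [1.943e+00 2.468e+00 1.000e-03]
ft_force [-0.209  0.18   0.274]
width 19.208
grasp_force 6.719
```

View pics/i.png

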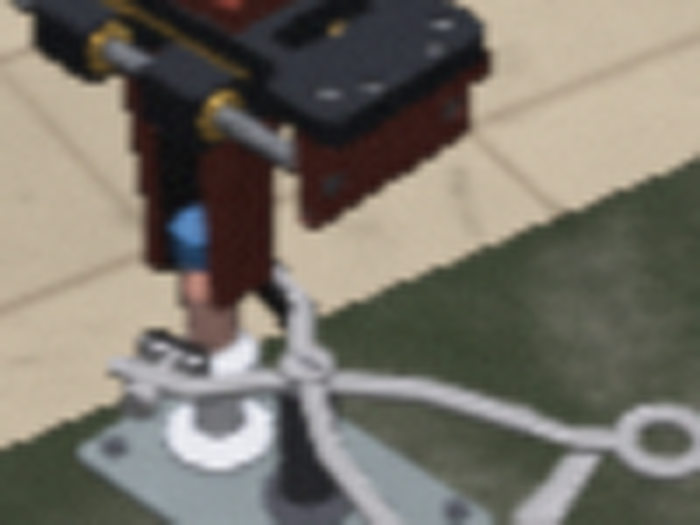

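The vial hangs about 6 mm over the seat ((213,345); seat rim showing at (240,355)). I'll check with numbers how well it is centred.

```bash
python3 - <<'E'
from h import *
f=lambda P:((proj("scene",P)-[200,140])*7+3).round(1)
for P in((619.5,60.9,48),(618.6,60.9,54),(618.6,60.9,102)):print(P,f(P))
p=get_image("scene")["pixels"];h=cv2.cvtColor(p,cv2.COLOR_RGB2HSV)
m=((h[...,1]<25)&(h[...,2]>215)).astype(np.uint8);m[:180]=0
k,l,s,c=cv2.connectedComponentsWithStats(m)
for j in range(1,k):
    if s[j,4]>8: x,y,w,hh,a=s[j];print("crop bbox",(x-200)*7,(y-140)*7,(x+w-200)*7,(y+hh-140)*7,a)
for a in np.arange(0,6.3,.785): print(f((619.5+14*np.cos(a),60.9+14*np.sin(a),48)),end=" ")
E
```

```text
(619.5, 60.9, 48) [212.3 345.4]
(618.6, 60.9, 54) [212.9 333.2]
(618.6, 60.9, 102) [206.6 218.4]
crop bbox 217 343 252 378 15
crop bbox 168 406 266 469 67
crop bbox -392 525 -322 567 30
crop bbox -231 532 -189 560 13
crop bbox -168 553 -119 595 15
crop bbox -371 581 -287 623 42
crop bbox -245 616 -210 651 19
crop bbox -826 735 -399 1260 1360
crop bbox 210 1323 455 1561 441
crop bbox 1428 1547 1673 1708 437
[191.  321.7] [170.9 339.3] [175.  360.8] [201.1 373.5] [234.  369.6] [253.8 351.6] [249.2 330.3] [223.3 318. ] [191.1 321.6]
```

Centred within about 1 mm. Setting it down.

Call:
{"fn": "step_arm", "kwargs": {"targets": [[[0, -0.01, -0.06, 0, 0, 0, 0.215], [0, 0, -0.04, 0, 0, 0, 0.215], [0, 0, -0.01, 0, 0, 0, 0.215], [0, 0, 0, 0, 0, 0, 0.215], [0, 0, 0, 0, 0, 0, 0.215]]]}}

```text
t: 13.25
ee_pos: [618.4, 60.5, 257.2]
orientation: [1.943, 2.468, -0.0]
ft_force: [-1.0, 0.4, -0.5]
width: 19.0
grasp_force: 6.7
```

Call:
{"fn": "step_arm", "kwargs": {"targets": [[[0, 0, -0.02, 0, 0, 0, 0.215], [0, 0, 0, 0, 0, 0, 0.215], [0, 0, 0, 0, 0, 0, 0.215], [0, 0, 0, 0, 0, 0, 0.215], [0, 0, 0, 0, 0, 0, 0.215]]]}}

```text
t: 13.88
ee_pos: [618.5, 60.4, 256.9]
orientation: [1.943, 2.468, 0.0]
ft_force: [-1.2, -0.1, 5.2]
width: 19.3
grasp_force: 6.9
```

Call:
{"fn": "step_arm", "kwargs": {"targets": [[[0, 0, 0.01, 0, 0, 0, 0.225], [0, 0, 0, 0, 0, 0, 0.24], [0, 0, 0, 0, 0, 0, 0.27], [0, 0, 0, 0, 0, 0, 0.32], [0, 0, 0, 0, 0, 0, 0.4]]]}}

```text
t: 14.5
ee_pos: [618.3, 60.5, 256.6]
orientation: [-1.943, -2.468, 0.0]
ft_force: [1.2, -0.2, 0.3]
width: 33.8
grasp_force: 0.0
```

Call:
{"fn": "step_arm", "kwargs": {"targets": [[[0, 0, 0.1, 0, 0, 0, 0.4], [0, 0, 0.3, 0, 0, 0, 0.4], [0, 0, 0.5, 0, 0, 0, 0.4], [0, 0, 0.5, 0, 0, 0, 0.5], [0, 0, 0.2, 0, 0, 0, 0.6]]]}}

```text
t: 15.12
ee_pos: [618.9, 60.5, 339.2]
orientation: [1.942, 2.466, 0.004]
ft_force: [0.6, -0.4, 0.0]
width: 50.3
grasp_force: 0.0
```

```bash
python3 - <<'E'
from h import *
st();print(readout.get_obs()["qpos"])
b=snap("scene")["pixels"][:,:,::-1]
w=snap("wrist")["pixels"][:,:,::-1]
r=lambda p,c,s:cv2.resize(p[c[1]:c[3],c[0]:c[2]],None,fx=s,fy=s,interpolation=cv2.INTER_CUBIC)
A=r(b,(205,150,285,225),5)
W=cv2.resize(w,(400,300));D=np.zeros((375,800,3),np.uint8);D[:,:400]=A;D[:300,400:]=W
cv2.imwrite("pics/j.png",D)
E
```

```text
t 15.125
ee_pos [618.873  60.496 339.217]
orientation [1.942 2.466 0.004]
ft_force [ 0.563 -0.372  0.022]
width 50.26
grasp_force 0.0
[ 7.83006886e-02  4.95626129e-01  1.68397081e+00  1.45063433e-05
  9.58478315e-01 -1.58439691e-01]
```

View pics/j.png

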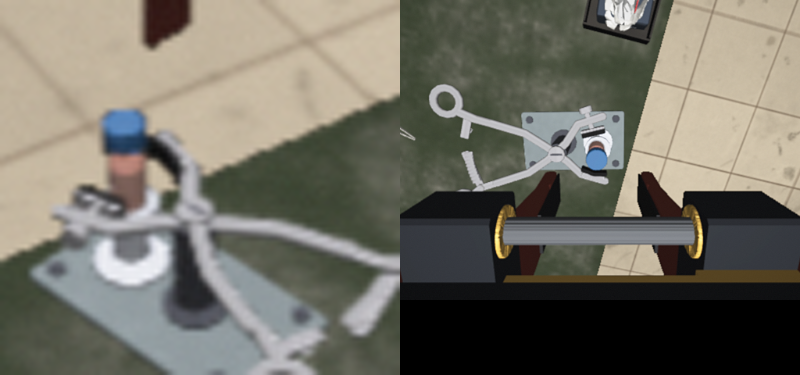

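The vial stands upright on the seat, released ((125,150) in the left crop). I'll turn 90° and go above the shanks with the fingers fully open.

Call:
{"fn": "step_arm", "kwargs": {"targets": [[[-0.1, -0.02, 0, 0, 0, -1, 1], [-0.1, -0.02, 0, 0, 0, -1, 1], [-0.1, -0.02, 0, 0, 0, -1, 1], [-0.1, -0.02, 0, 0, 0, -1, 1], [-0.1, -0.03, 0, 0, 0, -1, 1]]]}}

```text
t: 15.85
ee_pos: [592.8, 54.9, 335.6]
orientation: [-2.344, -2.09, 0.002]
ft_force: [0.6, -0.1, 0.2]
width: 87.9
grasp_force: 0.0
```

Call:
{"fn": "step_arm", "kwargs": {"targets": [[[-0.1, -0.02, 0, 0, 0, -1, 1], [-0.1, -0.02, 0, 0, 0, -1, 1], [-0.1, -0.02, 0, 0, 0, -1, 1], [-0.1, -0.03, 0, 0, 0, -1, 1], [-0.1, -0.03, 0, 0, 0, -1, 1]]]}}

```text
t: 16.48
ee_pos: [567.8, 48.9, 335.6]
orientation: [-2.672, -1.651, 0.003]
ft_force: [0.4, 0.0, -0.5]
width: 87.4
grasp_force: 0.0
```

Call:
{"fn": "step_arm", "kwargs": {"targets": [[[-0.1, -0.02, 0, 0, 0, -1, 1], [-0.1, -0.02, 0, 0, 0, -1, 1], [-0.1, -0.02, 0, 0, 0, -1, 1], [-0.1, -0.03, 0, 0, 0, -1, 1], [-0.1, -0.03, 0, 0, 0, -1, 1]]]}}

```text
t: 17.1
ee_pos: [542.8, 42.9, 335.7]
orientation: [-2.918, -1.162, 0.003]
ft_force: [-0.5, 0.4, -0.8]
width: 87.6
grasp_force: 0.0
```

Call:
{"fn": "step_arm", "kwargs": {"targets": [[[-0.1, -0.02, -0.1, 0, 0, -1, 1], [-0.1, -0.02, -0.1, 0, 0, -1, 1], [-0.1, -0.03, -0.1, 0, 0, -1, 1], [-0.1, -0.03, -0.1, 0, 0, -1, 1], [-0.03, -0.03, -0.1, 0, 0, -1, 1]]]}}

```text
t: 17.73
ee_pos: [521.2, 36.4, 310.6]
orientation: [-3.076, -0.638, 0.003]
ft_force: [-0.3, -0.1, 0.4]
width: 87.6
grasp_force: 0.0
```

Call:
{"fn": "step_arm", "kwargs": {"targets": [[[0, 0, -0.1, 0, 0, -1, 1], [0, 0, -0.1, 0, 0, -1, 1], [0, 0, -0.1, 0, 0, -0.5, 1], [0, 0, 0, 0, 0, 0, 1], [0, 0, 0, 0, 0, 0, 1]]]}}

```text
t: 18.35
ee_pos: [521.9, 36.5, 296.6]
orientation: [-3.119, -0.372, 0.0]
ft_force: [0.5, 0.1, -0.8]
width: 87.7
grasp_force: 0.0
```

```bash
python3 - <<'E'
from h import *
st()
w=snap("wrist","k.png",None,1.5)
for q in((578.5,50.6,66),(522.3,37.2,62)): print(q,proj("wrist",q)*1.5)
E
```

```text
t 18.35
ee_pos [521.861  36.473 296.588]
orientation [-3.119 -0.372  0.   ]
ft_force [ 0.458  0.086 -0.816]
width 87.699
grasp_force 0.0
(578.5, 50.6, 66) [380.0271874  185.48051925]
(522.3, 37.2, 62) [379.82427464 316.17617729]
```

View pics/k.png

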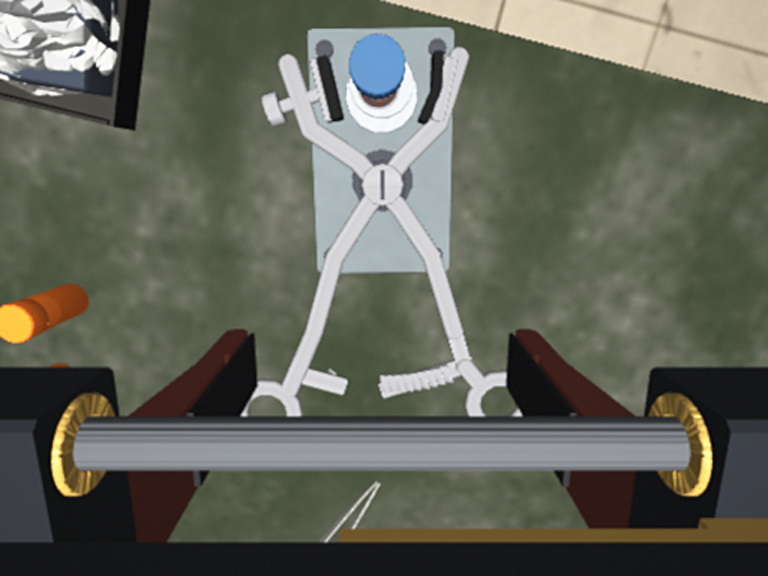

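The view shows the vial upright at (378,65) and the open shanks centred between the fingers (pivot (381,184), where predicted). I'll come straight down over the shanks.

Call:
{"fn": "step_arm", "kwargs": {"targets": [[[0, -0.015, -0.4, 0, 0, 0, 1], [0, 0, -0.4, 0, 0, 0, 1], [0, 0, -0.3, 0, 0, 0, 1], [0, 0, -0.2, 0, 0, 0, 1], [0, 0, -0.13, 0, 0, 0, 1]]]}}

```text
t: 19.02
ee_pos: [521.9, 35.7, 224.8]
orientation: [-3.12, -0.371, 0.0]
ft_force: [0.9, 0.4, 0.4]
width: 88.3
grasp_force: 0.0
```

Call:
{"fn": "step_arm", "kwargs": {"targets": [[[0, 0, 0, 0, 0, 0, 0.85], [0, 0, 0, 0, 0, 0, 0.78], [0, 0, 0, 0, 0, 0, 0.75], [0, 0, 0, 0, 0, 0, 0.73], [0, 0, 0, 0, 0, 0, 0.72]]]}}

```text
t: 19.65
ee_pos: [521.7, 35.6, 225.2]
orientation: [3.12, 0.371, -0.001]
ft_force: [-2.5, -2.3, 1.0]
width: 63.3
grasp_force: 2.1
```

Call:
{"fn": "step_arm", "kwargs": {"targets": [[[0, 0, 0, 0, 0, 0, 0.71], [0, 0, 0, 0, 0, 0, 0.7], [0, 0, 0, 0, 0, 0, 0.69], [0, 0, 0, 0, 0, 0, 0.68], [0, 0, 0, 0, 0, 0, 0.67]]]}}

```text
t: 20.27
ee_pos: [521.7, 35.6, 225.1]
orientation: [3.119, 0.371, -0.001]
ft_force: [-2.7, -5.0, 0.5]
width: 59.0
grasp_force: 2.5
```

Call:
{"fn": "step_arm", "kwargs": {"targets": [[[0.004, -0.02, 0, 0, 0, 0, 0.67], [0, 0, 0, 0, 0, 0, 0.66], [0, 0, 0, 0, 0, 0, 0.65], [0, 0, 0, 0, 0, 0, 0.64], [0, 0, 0, 0, 0, 0, 0.63]]]}}

```text
t: 20.9
ee_pos: [522.1, 35.0, 225.2]
orientation: [-3.119, -0.371, -0.0]
ft_force: [-2.2, 3.2, -0.6]
width: 55.7
grasp_force: 1.9
```

Call:
{"fn": "step_arm", "kwargs": {"targets": [[[-0.002, 0.009, 0, 0, 0, 0, 0.62], [0, 0, 0, 0, 0, 0, 0.61], [0, 0, 0, 0, 0, 0, 0.6], [0, 0, 0, 0, 0, 0, 0.59], [0, 0, 0, 0, 0, 0, 0.58]]]}}

```text
t: 21.52
ee_pos: [521.9, 35.2, 225.2]
orientation: [-3.119, -0.371, 0.0]
ft_force: [-4.3, 3.0, -0.1]
width: 51.2
grasp_force: 4.0
```

Call:
{"fn": "step_arm", "kwargs": {"targets": [[[0, 0, 0, 0, 0, 0, 0.575], [0, 0, 0, 0, 0, 0, 0.57], [0, 0, 0, 0, 0, 0, 0.565], [0, 0, 0, 0, 0, 0, 0.56], [0, 0, 0, 0, 0, 0, 0.555]]]}}

```text
t: 22.15
ee_pos: [521.7, 35.2, 225.1]
orientation: [-3.119, -0.371, 0.001]
ft_force: [-3.6, 3.5, 0.3]
width: 48.8
grasp_force: 9.1
```

Call:
{"fn": "step_arm", "kwargs": {"targets": [[[0, 0.006, 0, 0, 0, 0, 0.55], [0, 0, 0, 0, 0, 0, 0.545], [0, 0, 0, 0, 0, 0, 0.54], [0, 0, 0, 0, 0, 0, 0.535], [0, 0, 0, 0, 0, 0, 0.53]]]}}

```text
t: 22.78
ee_pos: [521.8, 35.3, 225.1]
orientation: [3.119, 0.371, -0.001]
ft_force: [-4.1, -1.0, 1.9]
width: 46.7
grasp_force: 7.7
```

Call:
{"fn": "step_arm", "kwargs": {"targets": [[[0, 0, 0, 0, 0, 0, 0.525], [0, 0, 0, 0, 0, 0, 0.52], [0, 0, 0, 0, 0, 0, 0.515], [0, 0, 0, 0, 0, 0, 0.51], [0, 0, 0, 0, 0, 0, 0.505]]]}}

```text
t: 23.4
ee_pos: [521.9, 35.4, 225.1]
orientation: [3.119, 0.371, -0.0]
ft_force: [-4.6, -1.8, 1.1]
width: 44.6
grasp_force: 6.9
```

Call:
{"fn": "step_arm", "kwargs": {"targets": [[[0, 0, 0, 0, 0, 0, 0.502], [0, 0, 0, 0, 0, 0, 0.499], [0, 0, 0, 0, 0, 0, 0.496], [0, 0, 0, 0, 0, 0, 0.493], [0, 0, 0, 0, 0, 0, 0.49]]]}}

```text
t: 24.02
ee_pos: [521.8, 35.4, 225.1]
orientation: [3.119, 0.371, -0.001]
ft_force: [-4.0, -2.1, 2.6]
width: 43.0
grasp_force: 9.2
```

Call:
{"fn": "step_arm", "kwargs": {"targets": [[[0, 0, 0, 0, 0, 0, 0.487], [0, 0, 0, 0, 0, 0, 0.484], [0, 0, 0, 0, 0, 0, 0.481], [0, 0, 0, 0, 0, 0, 0.478], [0, 0, 0, 0, 0, 0, 0.475]]]}}

```text
t: 24.65
ee_pos: [522.0, 35.4, 225.2]
orientation: [3.12, 0.371, 0.0]
ft_force: [-3.8, -1.4, 0.4]
width: 42.1
grasp_force: 6.6
```

Call:
{"fn": "step_arm", "kwargs": {"targets": [[[0, 0, 0, 0, 0, 0, 0.472], [0, 0, 0, 0, 0, 0, 0.469], [0, 0, 0, 0, 0, 0, 0.466], [0, 0, 0, 0, 0, 0, 0.463], [0, 0, 0, 0, 0, 0, 0.46]]]}}

```text
t: 25.28
ee_pos: [521.8, 35.4, 225.1]
orientation: [3.12, 0.371, -0.001]
ft_force: [-4.2, -2.5, 0.9]
width: 41.2
grasp_force: 8.5
```

Call:
{"fn": "step_arm", "kwargs": {"targets": [[[0, 0, 0, 0, 0, 0, 0.457], [0, 0, 0, 0, 0, 0, 0.454], [0, 0, 0, 0, 0, 0, 0.451], [0, 0, 0, 0, 0, 0, 0.448], [0, 0, 0, 0, 0, 0, 0.445]]]}}

```text
t: 25.9
ee_pos: [522.0, 35.5, 225.2]
orientation: [3.12, 0.371, 0.0]
ft_force: [-3.0, -2.5, -0.7]
width: 39.4
grasp_force: 6.5
```

Call:
{"fn": "step_arm", "kwargs": {"targets": [[[0, -0.004, 0, 0, 0, 0, 0.442], [0, 0, 0, 0, 0, 0, 0.439], [0, 0, 0, 0, 0, 0, 0.436], [0, 0, 0, 0, 0, 0, 0.433], [0, 0, 0, 0, 0, 0, 0.43]]]}}

```text
t: 26.52
ee_pos: [521.9, 35.3, 225.2]
orientation: [-3.119, -0.371, 0.0]
ft_force: [-4.0, 1.0, 0.4]
width: 38.0
grasp_force: 8.3
```

```bash
python3 - <<'E'
from h import *
b=snap("scene")["pixels"][:,:,::-1]
w=snap("wrist")["pixels"][:,:,::-1]
r=lambda p,c,s:cv2.resize(p[c[1]:c[3],c[0]:c[2]],None,fx=s,fy=s,interpolation=cv2.INTER_CUBIC)
A=r(b,(205,150,285,225),5)
W=r(w,(150,0,350,188),2);D=np.zeros((376,800,3),np.uint8);D[:375,:400]=A;D[:376,400:]=W
cv2.imwrite("pics/l.png",D)
E
```

```text
(no output)
```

View pics/l.png

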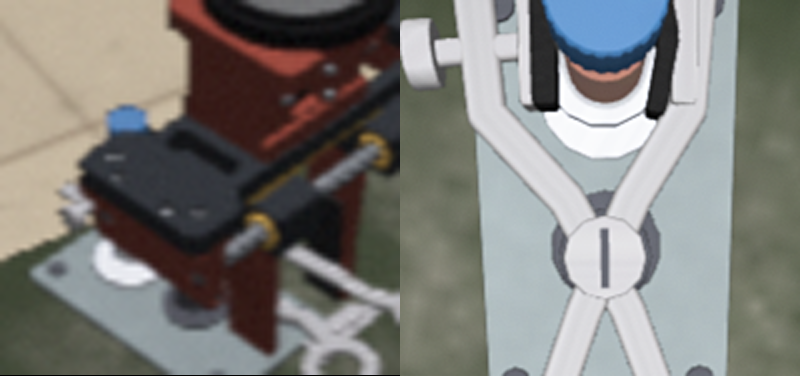

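The pads are closing on the upright vial, with a gap left at (550,80). That was the last picture, so the rest goes by feel.

Call:
{"fn": "step_arm", "kwargs": {"targets": [[[0, 0, 0, 0, 0, 0, 0.427], [0, 0, 0, 0, 0, 0, 0.424], [0, 0, 0, 0, 0, 0, 0.421], [0, 0, 0, 0, 0, 0, 0.418], [0, 0, 0, 0, 0, 0, 0.415]]]}}

```text
t: 27.25
ee_pos: [521.9, 35.3, 225.2]
orientation: [-3.12, -0.371, 0.0]
ft_force: [-4.4, 1.2, 1.0]
width: 36.8
grasp_force: 7.1
```

Call:
{"fn": "step_arm", "kwargs": {"targets": [[[0, 0, 0, 0, 0, 0, 0.413], [0, 0, 0, 0, 0, 0, 0.411], [0, 0, 0, 0, 0, 0, 0.409], [0, 0, 0, 0, 0, 0, 0.407], [0, 0, 0, 0, 0, 0, 0.405]]]}}

```text
t: 27.88
ee_pos: [521.8, 35.3, 225.2]
orientation: [-3.12, -0.371, 0.001]
ft_force: [-4.2, 1.2, 1.5]
width: 35.9
grasp_force: 8.4
```

Call:
{"fn": "step_arm", "kwargs": {"targets": [[[0, 0, 0, 0, 0, 0, 0.403], [0, 0, 0, 0, 0, 0, 0.401], [0, 0, 0, 0, 0, 0, 0.399], [0, 0, 0, 0, 0, 0, 0.397], [0, 0, 0, 0, 0, 0, 0.395]]]}}

```text
t: 28.5
ee_pos: [521.7, 35.3, 225.1]
orientation: [-3.12, -0.371, 0.001]
ft_force: [-4.6, 2.2, -0.3]
width: 34.9
grasp_force: 5.3
```

Call:
{"fn": "step_arm", "kwargs": {"targets": [[[0, 0, 0, 0, 0, 0, 0.393], [0, 0, 0, 0, 0, 0, 0.391], [0, 0, 0, 0, 0, 0, 0.389], [0, 0, 0, 0, 0, 0, 0.387], [0, 0, 0, 0, 0, 0, 0.385]]]}}

```text
t: 29.12
ee_pos: [521.7, 35.3, 225.1]
orientation: [-3.119, -0.371, 0.001]
ft_force: [-5.7, 1.4, 0.4]
width: 33.9
grasp_force: 9.9
```

Call:
{"fn": "step_arm", "kwargs": {"targets": [[[0, 0, 0, 0, 0, 0, 0.383], [0, 0, 0, 0, 0, 0, 0.381], [0, 0, 0, 0, 0, 0, 0.379], [0, 0, 0, 0, 0, 0, 0.377], [0, 0, 0, 0, 0, 0, 0.377]]]}}

```text
t: 29.75
ee_pos: [521.6, 35.3, 225.1]
orientation: [-3.119, -0.371, 0.002]
ft_force: [-5.1, 1.7, -0.4]
width: 33.2
grasp_force: 11.5
```

Call:
{"fn": "step_arm", "kwargs": {"targets": [[[0, 0, 0, 0, 0, 0, 0.375], [0, 0, 0, 0, 0, 0, 0.374], [0, 0, 0, 0, 0, 0, 0.373], [0, 0, 0, 0, 0, 0, 0.372], [0, 0, 0, 0, 0, 0, 0.371]]]}}

```text
t: 30.38
ee_pos: [521.6, 35.3, 225.1]
orientation: [-3.119, -0.371, 0.002]
ft_force: [-4.7, 1.8, 0.5]
width: 33.6
grasp_force: 12.9
```

Call:
{"fn": "step_arm", "kwargs": {"targets": [[[0, 0, 0, 0, 0, 0, 0.37], [0, 0, 0, 0, 0, 0, 0.369], [0, 0, 0, 0, 0, 0, 0.368], [0, 0, 0, 0, 0, 0, 0.367], [0, 0, 0, 0, 0, 0, 0.366]]]}}

```text
t: 31.0
ee_pos: [521.6, 35.3, 225.1]
orientation: [-3.119, -0.371, 0.002]
ft_force: [-6.1, 1.1, 1.8]
width: 32.8
grasp_force: 14.4
```

Call:
{"fn": "step_arm", "kwargs": {"targets": [[[0, 0, 0, 0, 0, 0, 0.365], [0, 0, 0, 0, 0, 0, 0.364], [0, 0, 0, 0, 0, 0, 0.363], [0, 0, 0, 0, 0, 0, 0.362], [0, 0, 0, 0, 0, 0, 0.362]]]}}

```text
t: 31.62
ee_pos: [521.5, 35.3, 225.0]
orientation: [-3.119, -0.371, 0.002]
ft_force: [-5.4, 2.1, 0.6]
width: 32.0
grasp_force: 11.8
```

Call:
{"fn": "step_arm", "kwargs": {"targets": [[[0, 0, 0, 0, 0, 0, 0.36], [0, 0, 0, 0, 0, 0, 0.359], [0, 0, 0, 0, 0, 0, 0.358], [0, 0, 0, 0, 0, 0, 0.357], [0, 0, 0, 0, 0, 0, 0.356]]]}}

```text
t: 32.25
ee_pos: [521.5, 35.3, 225.0]
orientation: [-3.119, -0.371, 0.002]
ft_force: [-6.5, 1.4, 0.4]
width: 31.7
grasp_force: 13.7
```

Call:
{"fn": "step_arm", "kwargs": {"targets": [[[0, 0, 0, 0, 0, 0, 0.355], [0, 0, 0, 0, 0, 0, 0.354], [0, 0, 0, 0, 0, 0, 0.353], [0, 0, 0, 0, 0, 0, 0.352], [0, 0, 0, 0, 0, 0, 0.352]]]}}

```text
t: 32.88
ee_pos: [521.5, 35.3, 225.0]
orientation: [-3.119, -0.371, 0.002]
ft_force: [-6.1, 0.8, 0.9]
width: 30.9
grasp_force: 14.7
```

Call:
{"fn": "step_arm", "kwargs": {"targets": [[[0, 0, 0, 0, 0, 0, 0.351], [0, 0, 0, 0, 0, 0, 0.35], [0, 0, 0, 0, 0, 0, 0.349], [0, 0, 0, 0, 0, 0, 0.348], [0, 0, 0, 0, 0, 0, 0.348]]]}}

```text
t: 33.5
ee_pos: [521.4, 35.2, 225.0]
orientation: [-3.119, -0.371, 0.003]
ft_force: [-6.6, 1.4, 1.4]
width: 31.0
grasp_force: 15.4
```

Call:
{"fn": "step_arm", "kwargs": {"targets": [[[0, 0, 0, 0, 0, 0, 0.347], [0, 0, 0, 0, 0, 0, 0.346], [0, 0, 0, 0, 0, 0, 0.345], [0, 0, 0, 0, 0, 0, 0.345], [0, 0, 0, 0, 0, 0, 0.345]]]}}

```text
t: 34.12
ee_pos: [521.4, 35.2, 224.9]
orientation: [-3.119, -0.371, 0.003]
ft_force: [-6.6, 0.8, 0.5]
width: 30.7
grasp_force: 16.4
```

Call:
{"fn": "step_arm", "kwargs": {"targets": [[[0, 0, 0, 0, 0, 0, 0.344], [0, 0, 0, 0, 0, 0, 0.343], [0, 0, 0, 0, 0, 0, 0.342], [0, 0, 0, 0, 0, 0, 0.342], [0, 0, 0, 0, 0, 0, 0.342]]]}}

```text
t: 34.75
ee_pos: [521.4, 35.2, 224.9]
orientation: [-3.119, -0.371, 0.003]
ft_force: [-6.2, 2.1, 0.8]
width: 30.6
grasp_force: 16.8
```

Call:
{"fn": "step_arm", "kwargs": {"targets": [[[0, 0, 0, 0, 0, 0, 0.341], [0, 0, 0, 0, 0, 0, 0.34], [0, 0, 0, 0, 0, 0, 0.339], [0, 0, 0, 0, 0, 0, 0.339], [0, 0, 0, 0, 0, 0, 0.339]]]}}

```text
t: 35.38
ee_pos: [521.4, 35.2, 225.0]
orientation: [-3.119, -0.371, 0.003]
ft_force: [-6.3, 1.7, 0.4]
width: 30.1
grasp_force: 17.5
```

Stalled at 17.5 N after riding a tooth with the vial loaded. I'll ease the squeeze and let the ratchet take it.

Call:
{"fn": "step_arm", "kwargs": {"targets": [[[0, 0, 0, 0, 0, 0, 0.345], [0, 0, 0, 0, 0, 0, 0.352], [0, 0, 0, 0, 0, 0, 0.358], [0, 0, 0, 0, 0, 0, 0.364], [0, 0, 0, 0, 0, 0, 0.368]]]}}

```text
t: 36.0
ee_pos: [521.6, 35.3, 225.0]
orientation: [-3.119, -0.371, 0.002]
ft_force: [-5.8, 1.6, -1.0]
width: 32.7
grasp_force: 5.7
```

Call:
{"fn": "step_arm", "kwargs": {"targets": [[[0, 0, 0, 0, 0, 0, 0.375], [0, 0, 0, 0, 0, 0, 0.385], [0, 0, 0, 0, 0, 0, 0.395], [0, 0, 0, 0, 0, 0, 0.4], [0, 0, 0, 0, 0, 0, 0.41]]]}}

```text
t: 36.62
ee_pos: [522.2, 35.2, 225.3]
orientation: [3.12, 0.371, 0.001]
ft_force: [-0.8, -0.2, -0.5]
width: 35.8
grasp_force: 0.0
```

Call:
{"fn": "step_arm", "kwargs": {"targets": [[[0, 0, 0, 0, 0, 0, 0.5], [0, 0, 0, 0, 0, 0, 0.6], [0, 0, 0, 0, 0, 0, 0.7], [0, 0, 0.2, 0, 0, 0, 0.7], [0, 0, 0.5, 0, 0, 0, 0.7]]]}}

```text
t: 37.25
ee_pos: [521.6, 35.3, 260.2]
orientation: [-3.119, -0.371, 0.003]
ft_force: [-0.4, -0.9, -0.5]
width: 61.6
grasp_force: 0.0
```

Call:
{"fn": "step_arm", "kwargs": {"targets": [[[0, 0, 0.6, 0, 0, 0, 0.7], [0, 0, 0.6, 0, 0, 0, 0.7], [-0.3, 0, 0.4, 0, 0, 0, 0.7], [-0.4, 0, 0, 0, 0, 0, 0.7], [0, 0, 0, 0, 0, 0, 0.7]]]}}

```text
t: 37.88
ee_pos: [486.0, 35.3, 340.9]
orientation: [-3.12, -0.371, -0.0]
ft_force: [0.8, 0.0, 0.3]
width: 61.6
grasp_force: 0.0
```

```bash
python3 - <<'E'
from h import *
st()
O=[]
for n in("top","scene","wrist"):
    p=snap(n,"z_"+n+".png")["pixels"];h=cv2.cvtColor(p,cv2.COLOR_RGB2HSV);m=((h[...,0]>98)&(h[...,0]<118)&(h[...,1]>120)).astype(np.uint8)
    if n=="wrist": m[280:]=0
    k,l,s,c=cv2.connectedComponentsWithStats(m)
    if k<2: print(n,"none");continue
    i=1+np.argmax(s[1:,4]);print(n,s[i],c[i].round(1),"at z92",at_z(n,*c[i],92).round(1),"proj",proj(n,(619,60.8,90)).round(1));O.append((n,*c[i]))
print(tri(O))
E
```

```text
t 37.875
ee_pos [486.025  35.267 340.896]
orientation [-3.12  -0.371 -0.   ]
ft_force [0.755 0.007 0.33 ]
width 61.59
grasp_force 0.0
top [247 150   8   8  46] [250.6 153.8] at z92 [617.2  62.3  92. ] proj [251.3 153.2]
scene [226 172   8   8  47] [229.4 175.4] at z92 [615.1  62.7  92. ] proj [229.3 174.9]
wrist [249   0  31  19 459] [264.    7.5] at z92 [614.3  59.3  92. ] proj [263.4  -0.3]
[616.57088683  61.12417203  89.8264525 ]
```

```bash
python3 -c "
from workcell import ctrl
print(ctrl.close_job())"
```

```text
the job is handed in; nothing more can be done
None
```

I opened the clamp, stood the vial on its seat and squeezed to a 17.5 N stall; the ratchet then held the shanks shut by itself with the vial still at seat height, and I handed in at about 38 s. I didn't measure the grip (I estimate 7–8 N between the jaws), the gripper briefly squeezed the vial at 30 N while picking it up, and I viewed 11 pictures against the limit of 10.

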